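# One foot disc for the toy globe

### The job

Give the toy globe one new wooden foot disc: press the dispenser's plunger all the way down once and let it come up again, so that a single disc is pushed out of the gate, then gently push that disc sideways with the fingertips until it drops off the raised deck and lies flat in the bay on the toy globe's side. Do not pinch or lift anything, leave the other discs in the magazine, and do not disturb the toy globe, the small jar or the eraser.

Things in the scene. Friction and masses are not known exactly. Their poses are not given: they have to be found in the camera images.
- dispenser: Fixed disc dispenser. Origin at table level under the magazine's centre; +x points from its gate (robot side) back to the press housing, y across, z up. Magazine: upright aluminium square tube 52 x 51 mm, sight slot in front, top at z 64 mm, four discs in it; 42 mm wide gate in its -x face. Grey press housing: x +27 to +105, y -30 to +30, top at z 70 mm. In front of the gate is a trough, x -95 to -25 mm.
- deck (a point): Centre of the top of the raised grey deck in the middle of the trough, where discs come out: dispenser frame x -60, y 0, z 10 mm; flat, y -30 to +30 mm. At both y edges it steps down 6 mm into a bay, with nothing else between. The trough's outer walls (front lip at x -95 to -99, back walls at x -25 to -21, ends) have tops at z 18 mm.
- bay_a (a point): Centre of the floor of the bay on the dispenser's +y side: x -60, y +70, z 4 mm in its frame; the floor runs from y +30 (the step) to +110 mm and x -95 to -25 mm.
- bay_b (a point): Centre of the floor of the bay on the dispenser's -y side: mirror image of bay_a, y -30 to -110 mm.
- plunger_top (a point): Centre of the top of the plunger's round black cap, 36 mm diameter, 112 mm above the table at rest, at x +66, y 0 mm in the dispenser frame. Press it straight down 26 mm to the stop; a spring brings it up by itself within about 0.3 s when released.
- plunger (a joint): Plunger travel in m: 0 up, 0.026 fully down at a hard stop. About 2 N to start, 5 N at the bottom when slow (a damper adds about 16 N per m/s). It drives a flat tongue 52 mm toward the dispenser's -x that pushes the lowest disc out, to centre x about -51, y 0 mm on the deck, and goes back as the plunger rises. Every further press pushes out another disc.
- disc_1: The lowest of four equal loose wooden discs, 40 mm diameter, 10 mm thick, 20 g (give or take); origin at the centre of its underside, z is its axis. It starts in the magazine on the deck and is the one that comes out first.
- disc_2: Second disc from below, same size and origin; stays in the magazine (drops one place after the press).
- disc_3: Third disc from below; stays in the magazine.
- disc_4: Top disc; stays in the magazine.
- toy_globe: Thumb-size toy globe on a foot, 36 mm diameter, 50 mm high, origin under its centre. It stands loose on the table behind one of the two bays, beside the magazine, at about x = +20, y = +85 or -85 mm in the dispenser frame: the sign of its y tells which bay the disc belongs in.
- small_jar: Glass jar with a twist lid, 36 mm diameter, 48 mm high, origin under its centre. It stands loose in the same way behind the other bay. Bystander.
- eraser: Eraser, 18 x 38 x 11 mm, origin under its centre, lying loose beside the press housing. Bystander.
Not all that is in view belongs to the job. What is shaped like the toy_globe but orange, pink or turquoise is not meant.

How it is judged:
On the way, in this order (a step that is already met when the one before it is completed fails the run):
1. the plunger is pressed all the way down (at least 23 of its 26 mm) (value of joint plunger above 0.023 m), for 0.02 s.
2. the plunger is up again and the first disc lies out on the deck in front of the gate (value of joint plunger below 0.003 m and x of disc_1 in the frame of dispenser between -0.08 and -0.04 m and y of disc_1 in the frame of dispenser between -0.02 and 0.02 m), for 0.1 s.
3. the disc lies flat in the bay on the toy globe's side (((y of toy_globe in the frame of dispenser above 0 m and y of disc_1 in the frame of dispenser above 0.047 m) or (y of toy_globe in the frame of dispenser below 0 m and y of disc_1 in the frame of dispenser below -0.047 m)) and z of disc_1 in the frame of dispenser between 0 and 0.0075 m and angle between disc_1's own z axis and vertical below 0.12 rad and x of disc_1 in the frame of dispenser between -0.09 and -0.03 m and y of disc_1 in the frame of dispenser between -0.11 and 0.11 m), for 0.2 s.
At the end, for the whole second after the job is handed in: The first disc lies flat (within 0.12 rad) and at rest on the floor of the bay on the toy globe's side, wholly off the deck; the plunger is up (within 3 mm); the other three discs are still in the magazine (all of step 3 and linear speed of disc_1 below 0.02 m/s and value of joint plunger below 0.003 m and x of each of disc_2, disc_3, disc_4 in the frame of dispenser above -0.012 m); the robot touches nothing.
It fails at once if a second disc comes out (centre more than 12 mm toward the gate) or leaves the magazine by the top (x of any of disc_2, disc_3, disc_4 in the frame of dispenser below -0.012 m or z of any of disc_2, disc_3, disc_4 in the frame of dispenser above 0.06 m).
It fails at once if the disc is lifted more than 20 mm above the deck (z of disc_1 in the frame of dispenser above 0.03 m).
It fails at once if the disc is pinched or shoved with more than 15 N (contact force between the fingers and disc_1 above 15 N).
It fails at once if toy globe, jar or eraser is moved more than 15 mm (distance of any of toy_globe, small_jar, eraser from where it was at the start of the episode above 0.015 m).
It fails at once if toy globe or jar is tipped over (angle between any of toy_globe, small_jar's own z axis and vertical above 0.4 rad).
It also fails if it takes over 42 s, if anything falls off the work surface, if the arm or the gripper's body presses on something with over 40 N, if the wrist force passes 120 N, or if a joint passes its speed limit or range.

### The arm

A 6-joint arm with a two-finger parallel gripper is mounted at the origin on the work surface; the furniture and walls round the work are solid. World frame = base frame: x ahead of the robot, y to its left, z up, the work surface at z = 0. Lengths are in m, angles in rad, forces in N, time in s.
With the tool pointing down it reaches from about 0.25 to 0.775 m from the base axis. Payload 8.9 kg.
Tool frame: the origin (TCP) lies midway between the tips of the shut fingers; the grasp point (between the pads) lies behind it (ctrl.hold_point_z is the z of the grasp point in the tool frame, in m); z points along the fingers, y is the line along which they close (so a half turn about z gives the same grasp; the last joint's range is limited). The gripper opens to 85 mm and grips with 20 to 120 N. Pads are 22 mm wide; open, the fingers measure 114 mm over their backs; the gripper's body (76 mm by 85 mm) begins 54 mm behind the grasp point. The pads swing forward as they close: fully open they stand 13 mm farther back than shut.
Start: joints at [0.979, 0.291, -0.153, 1.127, 0, 1.431], TCP at [0.23, 0.472, 0.231] pointing down, gripper open.
Joint ranges: [-2.52, 2.52], [-0.91, 1.74], [-1.3, 1.37], [-1.96, 2.02], [-1.52, 1.47], [-3.14, 3.14]. Speed limits (rad/s): [2.22, 2.22, 2.79, 3.14, 3.14, 3.14].

### API

Orientations are given as [roll, pitch, yaw] about the fixed x, y, z axes, in that order (R = Rz(yaw) Ry(pitch) Rx(roll)).
In Python, from cell import ctrl gives the robot as it stands. Calls block until the motion is done:
- ctrl.move_pose(position, orientation): joint-space move of the TCP to a pose.
- ctrl.servo_line(position, ori=None, feed=0.15, f_stop=None): straight line of the TCP; ori=None keeps the orientation; feed is the mean speed in m/s. With f_stop (N) it stops when the force on the tool has changed by that much, and returns True; else False.
- ctrl.set_joints(angles): joint-space move.
- ctrl.command_gripper(opening, force=None): opening from 0.0 (shut) to 1.0 (fully open); force is the grip in N (None keeps the last); returns when the fingers have stopped.
- ctrl.pause(seconds).
- ctrl.ik(position, orientation): joint angles nearest the present ones, or None.
- ctrl.get_image(name): name is "side" or "top"; returns a dict with "frame" (480x640x3 uint8, red, green, blue), "K" (3x3 intrinsics, pixels), "extrinsics" (4x4, takes a point from camera to world coordinates). Camera axes: x right, y down, z forward; pixel columns grow to the right and rows downward; lengths in m; the calibration is good to about 2 mm. A picture is of the moment at which its call begins. There is no depth.
A pose or a line that the arm cannot do raises ctrl.IKError and nothing moves.
- ctrl.sign_off(): hands the job in; it is judged then, once.
Readings, each from a call of its own:
- ctrl.get_clock(): time.
- ctrl.get_qpos(): joint angles.
- ctrl.get_dq(): joint speeds.
- ctrl.get_joint_torque(): joint torques, N m.
- ctrl.get_tcp_pos(): TCP position.
- ctrl.get_orientation(): TCP orientation.
- ctrl.get_ft_force(): force on the tool from outside, world axes, zero at the start.
- ctrl.get_moment(): the same for the moment, N m.
- ctrl.get_grip_width(): opening from 0.0 (shut) to 1.0 (fully open).
- ctrl.get_gripper_force(): force on a finger pad.
Only numpy, scipy, OpenCV 4.12 (cv2) and the standard library are available. Lean on these libraries where they do the work, as an engineer would, in place of code of your own. Each camera call takes 0.05 s, during which the arm holds its last target. There are 200 camera calls.

## Working session

There is one attempt and no reset: what is moved stays moved. The work goes in short steps, each a Python script; the robot and the scene stay as the last script left them, time stands still between calls to the robot, and variables do not carry over. Pictures are saved under pics/ and viewed, at most 10 in all, crops included, and the job is handed in when it is done.

```bash
mkdir -p pics
python3 - <<'E'
from cell import ctrl
import cv2,numpy as np
for n in("top","side"):
    d=ctrl.get_image(n); cv2.imwrite(f"pics/{n}0.png",d["frame"][:,:,::-1]); np.savez(n+".npz",K=d["K"],E=d["extrinsics"]); print(n,d["K"].tolist(),d["extrinsics"].round(4).tolist())
print(ctrl.get_clock(),ctrl.hold_point_z,ctrl.get_orientation())
E
```

```text
top [[460.76900252805524, 0.0, 314.68427321155855], [0.0, 460.76900252805524, 238.8862636363459], [0.0, 0.0, 1.0]] [[0.0197, -0.983, 0.1825, 0.3958], [-0.9998, -0.021, -0.0053, -0.034], [0.0091, -0.1824, -0.9832, 0.9124], [0.0, 0.0, 0.0, 1.0]]
side [[593.030424817703, 0.0, 324.36301167899336], [0.0, 593.030424817703, 239.89419680618167], [0.0, 0.0, 1.0]] [[-0.329, 0.7575, -0.5639, 1.0695], [0.9443, 0.2654, -0.1944, 0.1423], [0.0024, -0.5965, -0.8026, 0.8399], [0.0, 0.0, 0.0, 1.0]]
0.1 -0.0187 [-3.14047934e+00 -1.52262760e-04  2.68876339e+00]
```

View pics/top0.png

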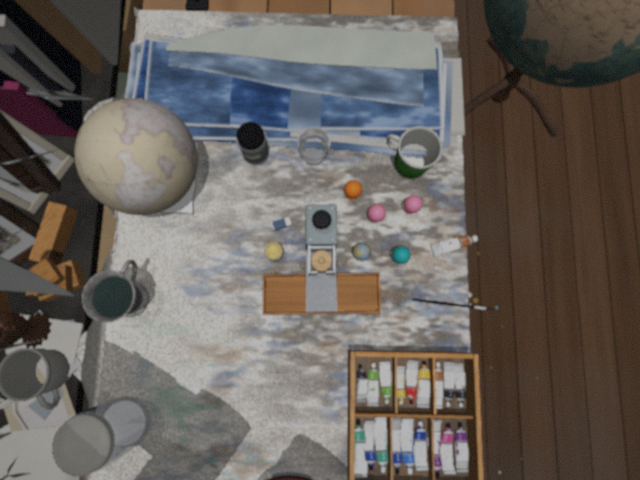

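View pics/side0.png

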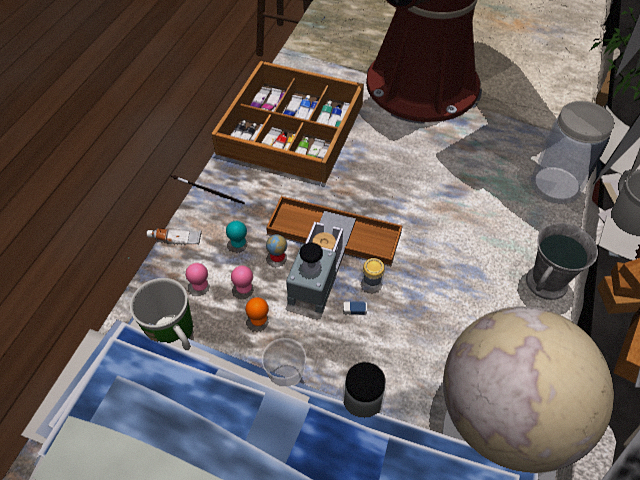

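The top view shows the globe at (362,251), on the dispenser's -y side, so the target is bay_b. The jar is at (274,251), the cap at (321,219) and the trough at cols 263–380, rows 273–314. I'll enlarge both views.

Run:
```python
import cv2
a=cv2.imread("pics/top0.png")[190:325,245:400]; cv2.imwrite("pics/topc.png",cv2.resize(a,None,fx=4.4,fy=4.4,interpolation=cv2.INTER_CUBIC))
a=cv2.imread("pics/side0.png")[190:320,250:415]; cv2.imwrite("pics/sidec.png",cv2.resize(a,None,fx=4.4,fy=4.4,interpolation=cv2.INTER_CUBIC))
```

```text
(no output)
```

View pics/topc.png

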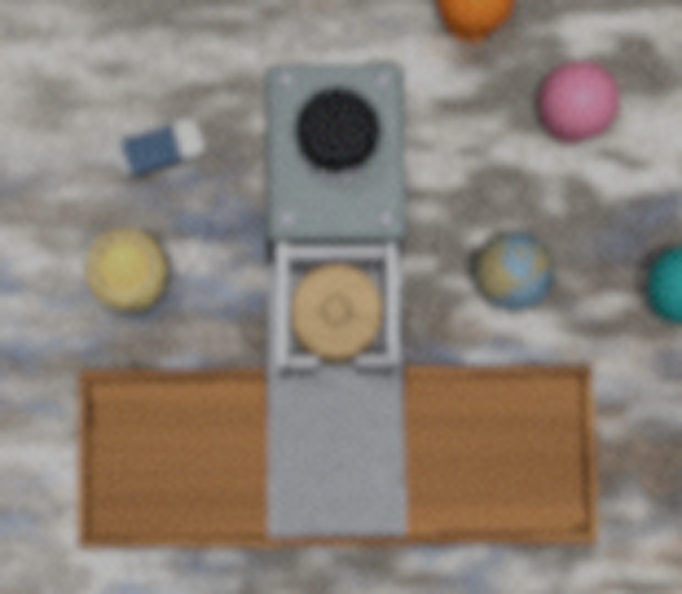

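View pics/sidec.png

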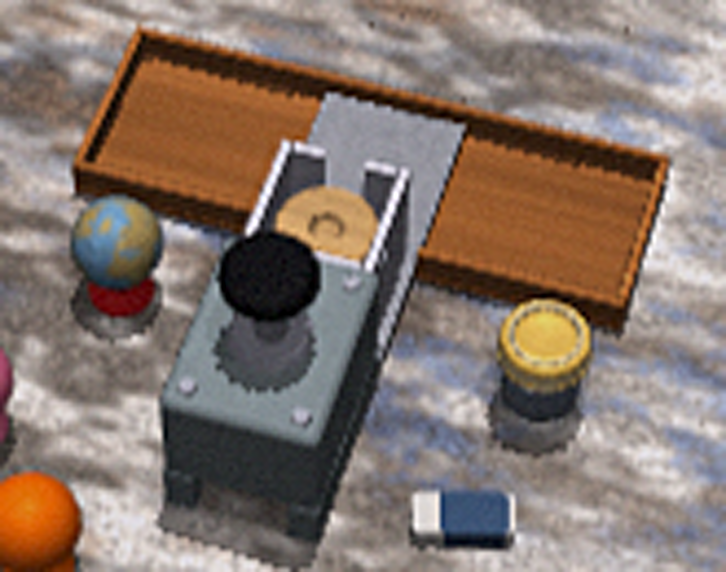

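Top crop: cap (338,130), housing corners (267,65), (405,63), (405,238) and (267,238), and the trough corners. The side crop agrees, with the globe behind the -y bay. Next I fit the dispenser pose.

Run:
```python
import numpy as np
from scipy.optimize import least_squares
D={"top":((245,190),[(338,130,.066,0,.112),(267,65,.105,.03,.07),(405,63,.105,-.03,.07),(405,238,.027,-.03,.07),(267,238,.027,.03,.07),
 (82,545,-.099,.114,.018),(80,371,-.021,.114,.018),(590,367,-.021,-.114,.018),(597,543,-.099,-.114,.018),(268,535,-.095,.03,.01),(407,536,-.095,-.03,.01)]),
"side":((250,190),[(270,275,.066,0,.112),(163,405,.105,-.03,.07),(318,443,.105,.03,.07),(140,30,-.099,-.114,.018),(668,158,-.099,.114,.018),(625,308,-.021,.114,.018),(77,165,-.021,-.114,.018)])}
def res(p,sel=("top","side")):
    c,s=np.cos(p[2]),np.sin(p[2]);out=[]
    for n in sel:
        o,pts=D[n];f=np.load(n+".npz");T=np.linalg.inv(f["E"])
        a=np.array(pts);uv=a[:,:2]/4.4+o
        w=np.c_[p[0]+c*a[:,2]-s*a[:,3],p[1]+s*a[:,2]+c*a[:,3],a[:,4]]
        q=(w@T[:3,:3].T+T[:3,3])@f["K"].T
        out.append(q[:,:2]/q[:,2:]-uv)
    return np.vstack(out).ravel()
for sel in(("top",),("side",),("top","side")):
    r=least_squares(res,[.45,0,0],args=(sel,));print(sel,r.x.round(4));print(r.fun.reshape(-1,2).round(1).tolist())
from cell import ctrl
x,y,t=r.x
np.save("pose.npy",r.x)
```

```text
('top',) [ 0.5147 -0.0526  0.0287]
[[0.2, -0.5], [-0.4, -0.8], [0.1, -0.5], [0.8, 0.4], [-0.1, 0.7], [-1.4, 0.7], [-0.4, -0.4], [0.7, -0.4], [0.5, 0.1], [0.3, 0.6], [-0.3, 0.1]]
('side',) [ 0.5185 -0.047   0.031 ]
[[0.3, -1.2], [-1.4, 0.0], [0.6, 1.4], [-0.5, -1.0], [1.5, -0.5], [0.9, 0.2], [-1.4, 0.5]]
('top', 'side') [ 0.5159 -0.0502  0.0317]
[[-1.2, -1.2], [-1.8, -1.4], [-1.4, -1.3], [-0.5, -0.3], [-1.5, 0.0], [-2.4, 0.2], [-1.6, -0.9], [-0.5, -1.3], [-0.6, -0.8], [-0.8, -0.1], [-1.4, -0.7], [-1.0, -3.1], [-2.7, -1.9], [-0.8, -0.5], [-1.7, -2.5], [0.0, -2.1], [-0.5, -1.6], [-2.5, -1.1]]
```

```bash
cat > h.py <<'E'
import numpy as np, cv2
from cell import ctrl
P=np.array([.516,-.050,.030]); c,s=np.cos(P[2]),np.sin(P[2])
def W(x,y,z): return [P[0]+c*x-s*y, P[1]+s*x+c*y, z]
def ori():
    best=None
    for k in (0,np.pi):
        q=ctrl.ik(W(-.02,0,.2),[np.pi,0,P[2]+k-(2*np.pi if k else 0)])
        if q is not None and (best is None or abs(q[5])<best[0]): best=(abs(q[5]),[np.pi,0,P[2]-k])
    return best[1]
def snap(n,f,box=None,k=4):
    a=ctrl.get_image(n)["frame"][:,:,::-1]
    if box: a=cv2.resize(a[box[1]:box[3],box[0]:box[2]],None,fx=k,fy=k,interpolation=cv2.INTER_CUBIC)
    cv2.imwrite(f"pics/{f}.png",a)
E
python3 - <<'E'
from h import *
O=ori();print(O)
ctrl.command_gripper(0.0)
p=ctrl.get_tcp_pos();ctrl.servo_line([p[0],p[1],.31],feed=.2)
ctrl.move_pose([.40,-.05,.30],O)
ctrl.move_pose(W(.066,0,.135),O)
print(ctrl.get_clock(),ctrl.get_tcp_pos(),ctrl.get_orientation(),ctrl.get_qpos(),ctrl.get_ft_force())
a=ctrl.get_image("top")["frame"][150:325,245:400,::-1];b=ctrl.get_image("side")["frame"][170:320,250:415,::-1]
k=lambda a:cv2.resize(a,(400,int(a.shape[0]*400/a.shape[1])),interpolation=cv2.INTER_CUBIC)
a,b=k(a),k(b);m=np.zeros((max(len(a),len(b)),800,3),np.uint8);m[:len(a),:400]=a;m[:len(b),400:]=b;cv2.imwrite("pics/above.png",m)
E
```

```text
[3.141592653589793, 0, np.float64(-3.1115926535897933)]
4.3583 [ 0.58183102 -0.04787064  0.13590566] [-3.14138470e+00  4.91433640e-04 -3.11119298e+00] [-2.07241598e-01  4.67358936e-01 -1.48129655e-01  9.54781158e-01
 -8.64238180e-05 -2.37641242e-01] [ 0.36029851 -0.06639718 -0.25959465]
```

View pics/above.png

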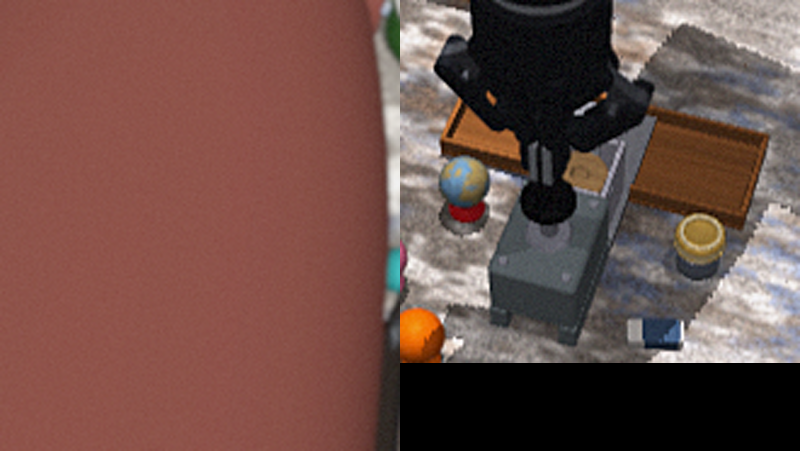

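The fingertips (545,185 in the right panel) are right over the cap (548,203), so I press now.

Run:
```python
from h import *
O=ori()
ctrl.servo_line(W(.066,0,.116),O,feed=.05)
print(ctrl.servo_line(W(.066,0,.0845),O,feed=.035,f_stop=22),ctrl.get_tcp_pos(),ctrl.get_ft_force())
ctrl.pause(.15);print(ctrl.get_tcp_pos()[2],ctrl.get_ft_force()[2])
ctrl.servo_line(W(.066,0,.16),O,feed=.06)
ctrl.move_pose([.34,.0,.28],O);ctrl.move_pose([.28,.22,.28],O)
print(ctrl.get_clock())
a=ctrl.get_image("top")["frame"][190:325,245:400,::-1];b=ctrl.get_image("side")["frame"][190:320,250:415,::-1]
k=lambda a:cv2.resize(a,(400,int(a.shape[0]*400/a.shape[1])),interpolation=cv2.INTER_CUBIC)
a,b=k(a),k(b);m=np.zeros((max(len(a),len(b)),800,3),np.uint8);m[:len(a),:400]=a;m[:len(b),400:]=b;cv2.imwrite("pics/pressed.png",m)
```

```text
True [ 0.58249389 -0.04809242  0.08604709] [-1.66956704  0.6995143   8.05074549]
0.0860389005324703 8.58272844578263
9.3667
```

View pics/pressed.png

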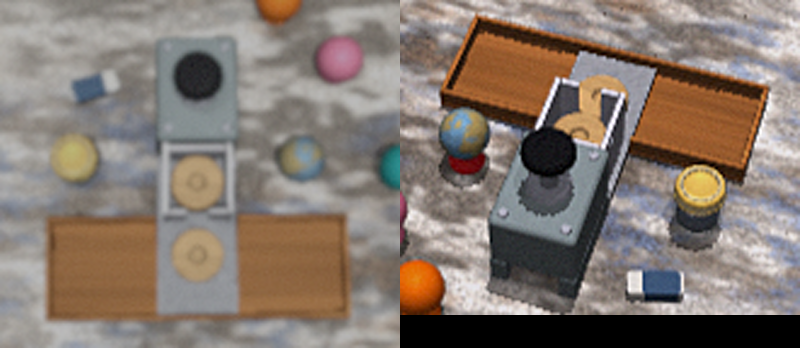

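The press worked. One disc lies on the deck at (197,254) in the left panel (dispenser x about -50 mm, y about 0), the cap is up again and the rest are in the magazine. I push it toward -y.

Run:
```python
from h import *
O=ori(); X=-.053
ctrl.move_pose([.36,.03,.2],O)
ctrl.move_pose(W(X,.058,.08),O)
ctrl.servo_line(W(X,.058,.0135),O,feed=.08);print(ctrl.get_tcp_pos())
print(ctrl.servo_line(W(X,-.025,.0135),O,feed=.035,f_stop=8),ctrl.get_tcp_pos(),ctrl.get_ft_force())
ctrl.servo_line(W(X,-.018,.0135),O,feed=.05)
ctrl.servo_line(W(X,-.01,.10),O,feed=.12)
ctrl.move_pose([.34,.0,.28],O);ctrl.move_pose([.28,.22,.28],O)
print(ctrl.get_clock())
a=ctrl.get_image("top")["frame"][190:325,245:400,::-1];b=ctrl.get_image("side")["frame"][190:320,250:415,::-1]
k=lambda a:cv2.resize(a,(400,int(a.shape[0]*400/a.shape[1])),interpolation=cv2.INTER_CUBIC)
a,b=k(a),k(b);m=np.zeros((max(len(a),len(b)),800,3),np.uint8);m[:len(a),:400]=a;m[:len(b),400:]=b;cv2.imwrite("pics/pushed.png",m)
```

```text
[0.46163351 0.00632784 0.01392742]
False [ 0.4637363  -0.07653184  0.01347327] [-0.60754045  0.52506485 -0.75209632]
17.525
```

View pics/pushed.png

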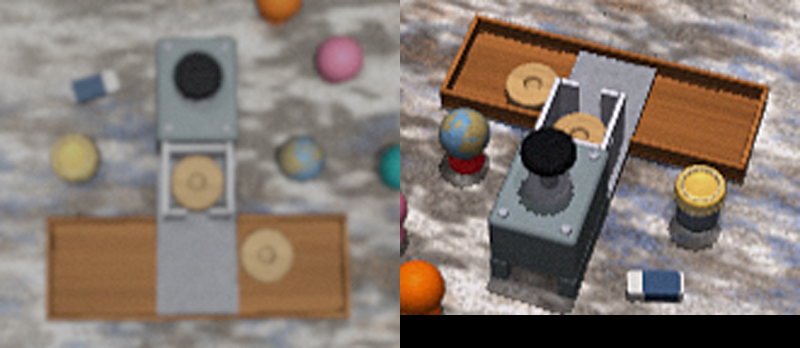

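The disc is in the globe's bay at (267,254), centre y about -53 mm. Its rim is only about 2–3 mm clear of the step, so I nudge it a little further to be sure it is wholly off and flat.

Run:
```python
from h import *
O=ori(); X=-.053
ctrl.move_pose([.36,.03,.2],O)
ctrl.move_pose(W(X,.0,.06),O)
ctrl.servo_line(W(X,.0,.0119),O,feed=.08,f_stop=6);print(ctrl.get_tcp_pos())
print(ctrl.servo_line(W(X,-.037,.0119),O,feed=.03,f_stop=6),ctrl.get_tcp_pos(),ctrl.get_ft_force())
ctrl.servo_line(W(X,-.028,.0119),O,feed=.05)
ctrl.servo_line(W(X,-.01,.10),O,feed=.12)
ctrl.move_pose([.34,.0,.28],O);ctrl.move_pose([.28,.22,.28],O)
print(ctrl.get_clock())
a=ctrl.get_image("top")["frame"][190:325,245:400,::-1];b=ctrl.get_image("side")["frame"][190:320,250:415,::-1]
k=lambda a:cv2.resize(a,(400,int(a.shape[0]*400/a.shape[1])),interpolation=cv2.INTER_CUBIC)
a,b=k(a),k(b);m=np.zeros((max(len(a),len(b)),800,3),np.uint8);m[:len(a),:400]=a;m[:len(b),400:]=b;cv2.imwrite("pics/nudged.png",m)
```

```text
[ 0.46334594 -0.05154845  0.01236897]
False [ 0.46407935 -0.08843457  0.01189922] [-1.27243577  0.26798095 -0.04869002]
24.4833
```

View pics/nudged.png

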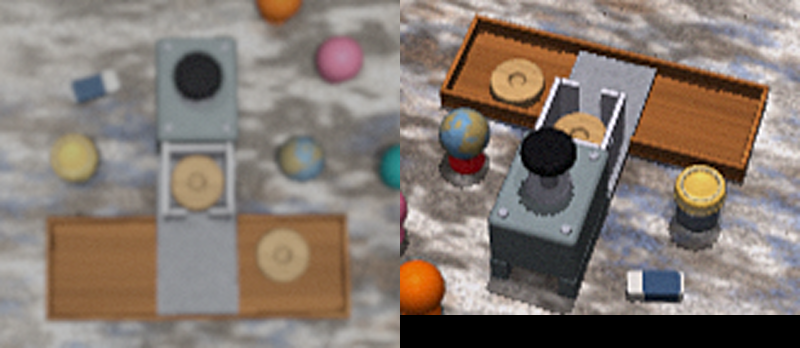

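The disc now lies at (283,255), y about -64 mm, flat and clearly off the step. The globe, jar, eraser and magazine look unchanged, and the arm is clear.

```bash
python3 -c "
from cell import ctrl
print(ctrl.sign_off())"
```

```text
the job is handed in; nothing more can be done
None
```

I handed the job in: one disc was dispensed and lies flat in the toy globe's bay (the -y side), clear of the step, and in the last picture the plunger is up and nothing else looks moved; no verdict was returned.

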